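# Load a valve spring into the parts washer past its sprung leaves

## Robot

A 7-joint arm with a two-finger parallel gripper is mounted at the origin on a cart in front of the work surface, level with it; the furniture and walls round the work are solid. World frame = base frame: x ahead of the robot, y to its left, z up, the work surface at z = 0. Lengths are in m, angles in rad, forces in N, time in s.
With the tool pointing down it reaches from about 0.425 to 0.875 m from the base axis. Payload 4.7 kg.
Tool frame: the origin (TCP) lies between the finger pads; the fingertips stand 8 mm ahead of it and the grasp point (between the pads) lies 11 mm behind it; z points along the fingers, y is the line along which they close (so a half turn about z gives the same grasp; the last joint's range is limited). The gripper opens to 87 mm and grips with 3 to 60 N. Pads are 19 mm wide; open, the fingers measure 117 mm over their backs; the gripper's body (75 mm by 190 mm) begins 51 mm behind the grasp point.
Start: joints at [-1.282, 0.321, -0.07, 1.45, 0.023, 1.371, -0.057], TCP at [0.176, 0.626, 0.231] pointing down, gripper open.
Joint ranges: [-2.86, 2.86], [-0.3, 2.09], [-1.38, 1.24], [0.06, 2.45], [-1.56, 4.7], [0.09, 2.05], [-2.69, 2.69]. Speed limits (rad/s): [2.57, 2.57, 3.14, 3.14, 3.14, 3.14, 3.14].

## Interface

Orientations are given as a rotation vector (axis times angle).
In Python, from station import observe, capture, finish_job gives the robot as it stands.
- The arm moves only by the tool apply_moves, never from a script. Its argument "moves" is a list of rows, each a list of 7 numbers: the shift along the tool's x, y, z as a fraction of full scale, then the turn, a rotation vector about the tool's x, y, z as a fraction of full scale, then the gripper command: -1 is fully open, 1 is shut, values between are in proportion. A call has exactly 10 rows; each row is the pose to reach, as a shift and turn from the pose commanded when the call began, along the tool's axes at that moment; what a row does not reach only later rows make up. Full scale, the value 1, is 1000 mm for a shift and 1.5 rad for a turn. A row lasts 1/12 s, in which the tool goes at most 41.7 mm and 7.16 degrees, less where a joint would pass 70% of its speed; a pose out of reach is approached as far as the arm can. A call with a number of a shift or a turn outside -1 to 1 is refused whole. A call with a gripper value outside its range is refused whole. The fingers move at their own pace and stop on an object; the grip force is fixed at half the most. Time passes only in rows, so rows that repeat a pose let the fingers close, or fill a call up. It gives the time, the measured TCP pose, the force, the opening and the grip force at its end, in the units of the state.
- observe(): the state, without advancing time (a new reading comes with each control period).
- capture(name): name is "side" or "top" or "wrist"; returns a dict with "frame" (420x560x3 uint8, blue, green, red), "range_z" (420x560 float32, m along the optical axis (not along the pixel's ray), 0 where there is no reading), "fx", "fy", "cx", "cy" (pixels), "D" ([k1, k2, p1, p2, k3] as OpenCV has them; the pictures are not rectified), "rvec" (rotation vector, rad) and "tvec" (3), from world to camera coordinates, as OpenCV has them; the wrist camera has in their place "T_tool_cam" (4x4, takes a point from camera to tool coordinates, whose origin is the TCP and whose axes are the flange's). Camera axes: x right, y down, z forward; pixel columns grow to the right and rows downward; lengths in m; the calibration is good to about 2 mm. A picture is of the moment at which its call begins: read the wrist's pose just before it.
- finish_job(): hands the job in; it is judged then, once.
The state is a dict: "t": time; "joint_pos": joint angles; "qd": joint speeds; "joint_torque": joint torques, N m; "position": TCP position; "eef_rot": TCP orientation; "wrist_force": force on the tool from outside, world axes, zero at the start; "moment": the same for the moment, N m; "width": finger opening in m; "grip_force": force on a finger pad.
Only numpy, scipy, OpenCV 4.12 (cv2) and the standard library are available. Lean on these libraries where they do the work, as an engineer would, in place of code of your own. Each camera call takes 0.05 s, during which the arm holds its last target. There are 200 camera calls.

## Task

Load the valve spring into the parts washer: push it down between the two sprung splash leaves and, holding them open with it, feel out the basket's pocket underneath and stand the spring upright on the pocket's floor. Let go and draw out so that both leaves spring shut over it. Handle it gently, never forcing or ramming it, and leave the other things on the bench where they are.

Things in the scene. Friction and masses are not known exactly. Their poses are not given: they have to be found in the camera images.
- valve_spring: steel valve spring standing upright on the bench, a cylinder 35 mm in diameter and 48 mm tall, about 70 g; to be gripped across its diameter. Origin: centre of its underside, z up along its axis.
- washer: grey sheet-steel parts washer, a low tank fixed on the bench, 88 mm (its x) by 196 mm (its y), rim 100 mm above the bench; small wire handles at both y ends. Origin: centre of its underside, on the bench; z up.
- washer_mouth (a point): centre of the washer's top opening, at rim height (100 mm). The opening is 45 mm wide (washer x) and 158 mm long (washer y), shut by two sprung steel leaves that meet on its long centre line.
- leaf_near (a joint): angle of the leaf hinged on the opening's -x edge (robot's side), 22 mm long across, 158 mm in y: 0 shut, 1.45 rad hanging down; it swings only down into the tank. Its free edge is a slippery round nylon bead. Sprung shut: 1.5 N at its free edge starts it, 3 N holds it fully open. With both open 42 mm are free between them.
- leaf_far (a joint): angle of the like leaf hinged on the opening's +x edge: 0 shut, 1.45 rad hanging down.
- basket_track (a point): middle of the basket's sideways range, at its top: a flat face 50 mm above the bench, out of sight under the leaves. It has one pocket 42 mm (washer x) by 40 mm (y), 24 mm deep: floor 26 mm above the bench, so the leaves clear a seated spring. The pocket is centred at washer x = 0 but anywhere from 18 mm to -18 mm in washer y from this point: not measured, to be felt.
- basket_spring (a point): the spring support under the basket (17 mm above the bench). The basket starts to sink at about 1.5 N of down force, then 1.5 N per mm, and is on its stop after 6 mm (10 N). A part pressed a few mm down on its face loses that push, the basket rising round it, when it comes over the pocket. Sideways the basket stays put under less than 25 N.
- piston: bystander: aluminium piston, 90 mm in diameter, 64 mm tall, standing on the bench; origin at the centre of its underside.
- tin: bystander: closed paste tin, 69 mm in diameter, 57 mm tall; origin at the centre of its underside.
- tape: bystander: roll of masking tape lying flat, 104 mm in diameter, 24 mm high; origin at the centre of its underside.
- torch: bystander: black pocket torch lying on the bench, 132 mm long (its x), 35 mm thick; origin under its centre.
Things that resemble listed ones, but are neither listed nor needed, are in the scene too. Several things have the shape of the valve_spring; the one meant has the colours described above.

How it is judged:
By the outcome, as a careful person would: the job done as asked, in the order asked, and still so for the second after the job is handed in, with the robot touching nothing.
It also fails if it takes over 62 s, if anything falls off the work surface, if the arm or the gripper's body presses on something with over 40 N, if the wrist force passes 120 N, or if a joint passes its speed limit or range.

## Working session

There is one attempt and no reset: what is moved stays moved. The work goes in short steps, Python scripts to look and compute and a tool call to move; the robot and the scene stay as the last step left them, time stands still between calls to the robot, and variables do not carry over. Pictures are saved under pics/ and viewed, at most 10 in all, crops included, and the job is handed in when it is done.

Besides the shell and the picture viewer there is one more tool, called after "Emit:" by a JSON object that holds its "op" and its "data", one argument or row to a line. apply_moves: Moves the arm, as the interface text tells. Its arguments: {"type":"object","properties":{"moves":{"type":"array","items":{"type":"array","items":{"type":"number","minimum":-1,"maximum":1}}}},"required":["moves"]}

```bash
mkdir -p pics; ls; python3 - <<'E'
from station import observe,capture
import cv2,pickle
s=observe();print(s)
d={}
for n in("top","side"):
    c=capture(n);d[n]=c;cv2.imwrite(f"pics/{n}0.png",c["frame"]);print(n,c["fx"],c["cx"],c["cy"],c["D"],c["rvec"],c["tvec"])
pickle.dump(d,open("c0.pkl","wb"))
E
```

```text
pics
{'t': 0.0, 'joint_pos': array([-1.28186238,  0.32182492, -0.07009057,  1.45166957,  0.02259516,
        1.37076055, -0.05690748]), 'qd': array([-0.00081518,  0.0001224 , -0.00017607,  0.00017267, -0.00172682,
       -0.0014524 ,  0.00147808]), 'joint_torque': array([-1.57211758e-06, -4.91280127e+01, -4.03657313e-01, -3.12535536e+01,
       -6.36885781e-02,  4.37744055e-02,  1.92657567e-04]), 'position': array([0.17630096, 0.62508949, 0.229463  ]), 'eef_rot': array([-4.30284712e-01, -3.11181558e+00,  2.93373127e-03]), 'wrist_force': array([-0.18032593,  0.19415886,  0.32478328]), 'moment': array([ 0.02536628, -0.00279138,  0.00462207]), 'grip_force': 0.0, 'width': 0.08704064350790476}
top 428.7471865441599 273.87206091451804 214.5555677061536 [-0.06512693  0.          0.          0.          0.        ] [ 2.14068238 -2.13479923  0.17407171] [-0.00132163  0.5539971   1.10646087]
side 452.8301505656798 286.0215931723531 207.79897962355332 [-0.02282832  0.          0.          0.          0.        ] [ 2.15048607 -0.1234596   0.09082907] [-0.54868731  0.1077247   1.11109663]
```

View pics/top0.png

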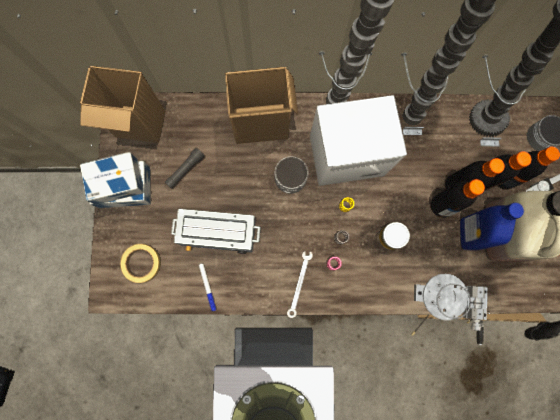

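View pics/side0.png

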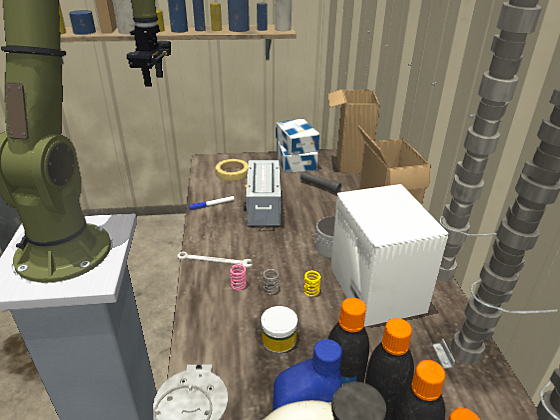

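The top view shows the washer at (215,230), the tape at (140,263), the torch at (185,168), the piston at (291,174) and the tin at (396,236). There are three spring-shaped candidates: yellow (347,204), bare steel (343,237) and pink (335,263). Only the one at (343,237) is steel grey as described, and I'll confirm it in a crop.

```bash
cat > h.py <<'E'
import numpy as np,cv2
from scipy.spatial.transform import Rotation as R
def K(c): return np.array([[c["fx"],0,c["cx"]],[0,c["fy"],c["cy"]],[0,0,1]])
def plane(c,uv,z):
    n=cv2.undistortPoints(np.float64(uv).reshape(-1,1,2),K(c),np.float64(c["D"]))[:,0]
    M=R.from_rotvec(np.ravel(c["rvec"])).as_matrix();t=np.ravel(c["tvec"])
    o=-M.T@t; d=np.c_[n,np.ones(len(n))]@M
    return o+d*((z-o[2])/d[:,2])[:,None]
def cloud(c):
    h,w=c["range_z"].shape;u,v=np.meshgrid(np.arange(w),np.arange(h))
    n=cv2.undistortPoints(np.float64(np.stack([u,v],-1)).reshape(-1,1,2),K(c),np.float64(c["D"]))[:,0]
    M=R.from_rotvec(np.ravel(c["rvec"])).as_matrix();t=np.ravel(c["tvec"])
    return ((np.c_[n,np.ones(len(n))]*c["range_z"].reshape(-1,1)-t)@M).reshape(h,w,3)
E
python3 - <<'E'
from h import *
import pickle
d=pickle.load(open("c0.pkl","rb"));c=d["top"]
print("springs",plane(c,[(347,204),(343,237),(335,263)],0.048))
P=cloud(c);f=c["frame"]
z=P[...,2];m=np.zeros(z.shape,bool);m[195:262,160:270]=1
m&=(z>.085)&(z<.115)
q=P[m][:,:2].astype(np.float32);r=cv2.minAreaRect(q*1000);print("washer rim",r,m.sum())
print("tall pts near spring"); 
a=f[222:252,328:360];b=f[195:265,160:270]
b2=cv2.resize(b,None,fx=5,fy=5,interpolation=cv2.INTER_CUBIC);a2=cv2.resize(f[190:276,318:368],None,fx=4,fy=4,interpolation=cv2.INTER_CUBIC)
o=np.zeros((350,760,3),np.uint8);o[:,:550]=b2;o[:344,550:750]=a2
cv2.imwrite("pics/crop.png",o)
s=d["side"];g=s["frame"];
P2=cloud(s);
for u,v in[(270,272),(264,175)]: print(P2[v,u])
mm=(P2[...,2]>.01)&(P2[...,2]<.06);mm[:262]=0;mm[296:]=0;mm[:,:258]=0;mm[:,284:]=0
print(mm.sum(),P2[mm].min(0),P2[mm].max(0))
E
```

```text
springs [[ 0.58285822 -0.19674821  0.048     ]
 [ 0.49350434 -0.18387381  0.048     ]
 [ 0.4245888  -0.16123281  0.048     ]]
washer rim ((508.3367004394531, 153.3443145751953), (194.33706665039062, 89.10627746582031), 84.96487426757812) 2475
tall pts near spring
[ 0.4951177  -0.17166613  0.0393106 ]
[0.5101237  0.15995866 0.09957219]
232 [ 0.47863355 -0.20307163  0.01018108] [ 0.51198396 -0.16745818  0.04974472]
```

View pics/crop.png

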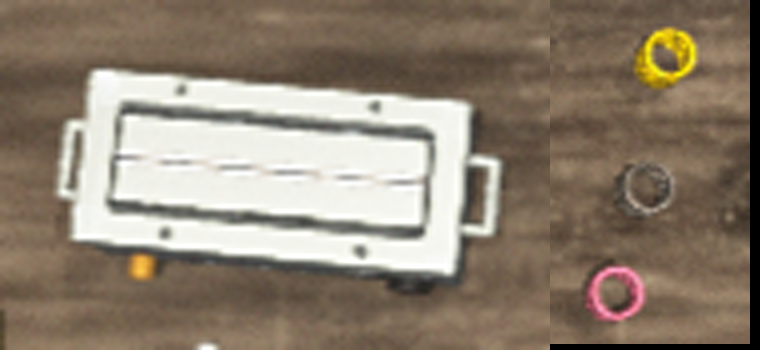

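The crop confirms it: the spring at crop (647,187), top-view pixel (343,237), is bare steel grey. The ones above and below it are yellow and pink. The leaves' slit runs from top-view pixel (183,226) to (245,232).

```bash
cat >> h.py <<'E'
YAW=np.deg2rad(-5.04)
def tgt_rot(yaw): # tool z down, tool y along washer y
    y=np.array([-np.sin(yaw),np.cos(yaw),0]);z=np.array([0,0,-1.]);return R.from_matrix(np.c_[np.cross(y,z),y,z])
def mv(p0,r0,p1,yaw=YAW):
    d=r0.inv().apply(np.subtract(p1,p0));t=(r0.inv()*tgt_rot(yaw)).as_rotvec()
    print("shift",np.round(d,4),"turn/1.5",np.round(t/1.5,4))
E
python3 - <<'E'
from h import *
import pickle
from station import observe
c=pickle.load(open("c0.pkl","rb"))["top"]
cr=lambda l:[(160+u/5,195+v/5) for u,v in l]
o=plane(c,cr([(122,108),(432,132),(424,236),(110,208)]),.1)
print("opening",o,o.mean(0));s=plane(c,cr([(115,157),(425,183)]),.1);print("slit",s,s.mean(0),np.degrees(np.arctan2(*(s[0]-s[1])[1::-1])))
e=plane(c,cr([(90,70),(472,102),(460,275),(72,240)]),.1);print("rim",e.mean(0))
st=observe();r0=R.from_rotvec(st["eef_rot"]);mv([.176,.626,.231],r0,[.50,.15,.30]);mv([.50,.15,.30],tgt_rot(YAW),[.495,-.184,.13])
print(r0.as_matrix().round(3))
E
```

```text
opening [[0.53905584 0.22923407 0.1       ]
 [0.52713713 0.07022033 0.1       ]
 [0.47395405 0.0735984  0.1       ]
 [0.48759338 0.23353888 0.1       ]] [0.5069351  0.15164792 0.1       ]
slit [[0.5137449  0.23191731 0.1       ]
 [0.50095308 0.07344385 0.1       ]] [0.50734899 0.15268058 0.1       ] 85.38514668906132
rim [0.50672962 0.15099672 0.1       ]
shift [-0.441  -0.3703 -0.0683] turn/1.5 [-1.200e-03 -1.000e-04 -1.246e-01]
shift [-0.0244 -0.3331  0.17  ] turn/1.5 [0. 0. 0.]
[[-0.962  0.271 -0.   ]
 [ 0.271  0.962 -0.002]
 [-0.    -0.002 -1.   ]]
```

Emit:
{"op": "apply_moves", "data": {
  "moves": [
    [-0.02, -0.017, -0.005, 0, 0, -0.012, -1],
    [-0.05, -0.042, -0.01, 0, 0, -0.025, -1],
    [-0.08, -0.067, -0.015, 0, 0, -0.037, -1],
    [-0.11, -0.092, -0.02, 0, 0, -0.05, -1],
    [-0.14, -0.118, -0.025, 0, 0, -0.062, -1],
    [-0.17, -0.143, -0.03, 0, 0, -0.075, -1],
    [-0.2, -0.168, -0.035, 0, 0, -0.087, -1],
    [-0.23, -0.193, -0.04, 0, 0, -0.1, -1],
    [-0.26, -0.218, -0.043, -0.001, 0, -0.112, -1],
    [-0.29, -0.244, -0.046, -0.0012, 0, -0.1246, -1]
  ]
}}

```text
t: 0.93
position: [0.3899, 0.3103, 0.2766]
eef_rot: [0.136, 3.138, 0.003]
wrist_force: [0.4, 0.7, 0.1]
width: 0.0868
grip_force: 0.0
```

```bash
python3 - <<'E'
from h import *
from station import observe
st=observe();r=R.from_rotvec(st["eef_rot"]);r0=R.from_rotvec([-4.30284712e-01, -3.11181558e+00,  2.93373127e-03])
p=np.array([.176,.626,.231])+r0.apply([-.29,-.244,-.046]);print("cmd",p,"meas",st["position"],st["t"],st["wrist_force"],st["qd"].round(2))
print(r.as_matrix().round(4))
mv(p,r,[.50,.15,.30])
E
```

```text
cmd [0.38892608 0.31254534 0.27748294] meas [0.38993319 0.31030053 0.27661925] 0.9333 [0.44047773 0.73407002 0.14361622] [ 0.45 -0.16  0.47  0.08  0.04  0.07  1.13]
[[-9.962e-01  8.670e-02  3.000e-04]
 [ 8.670e-02  9.962e-01  2.100e-03]
 [-2.000e-04  2.100e-03 -1.000e+00]]
shift [-0.1247 -0.1523 -0.0228] turn/1.5 [0.0014 0.0001 0.0008]
```

Emit:
{"op": "apply_moves", "data": {
  "moves": [
    [-0.02, -0.025, -0.004, 0, 0, 0, -1],
    [-0.045, -0.055, -0.009, 0, 0, 0, -1],
    [-0.07, -0.085, -0.014, 0, 0, 0, -1],
    [-0.095, -0.116, -0.019, 0, 0, 0, -1],
    [-0.115, -0.141, -0.022, 0.001, 0, 0, -1],
    [-0.1247, -0.1523, -0.0228, 0.0014, 0, 0, -1],
    [-0.1247, -0.1523, -0.0228, 0.0014, 0, 0, -1],
    [-0.1247, -0.1523, -0.0228, 0.0014, 0, 0, -1],
    [-0.1247, -0.1523, -0.0228, 0.0014, 0, 0, -1],
    [-0.1247, -0.1523, -0.0228, 0.0014, 0, 0, -1]
  ]
}}

```text
t: 1.77
position: [0.4992, 0.1511, 0.2987]
eef_rot: [-0.133, -3.138, 0.0]
wrist_force: [0.2, -0.0, -0.6]
width: 0.0874
grip_force: 0.0
```

```bash
python3 - <<'E'
from h import *
from station import observe,capture
import pickle
st=observe();c=capture("wrist");pickle.dump((st,c),open("w1.pkl","wb"));cv2.imwrite("pics/w1.png",c["frame"])
print(st["position"],st["t"],R.from_rotvec(st["eef_rot"]).as_matrix().round(4),c["T_tool_cam"],c["fx"],c["D"])
E
```

```text
[0.49922856 0.1511149  0.29872135] 1.7667 [[-9.964e-01  8.480e-02 -7.000e-04]
 [ 8.480e-02  9.964e-01 -0.000e+00]
 [ 7.000e-04 -1.000e-04 -1.000e+00]] [[ 1.76912798e-03 -9.68212697e-01 -2.50122057e-01  6.75760378e-02]
 [ 9.99998327e-01  1.82898944e-03 -6.89974234e-06 -4.04843256e-04]
 [ 4.64151017e-04 -2.50121626e-01  9.68214313e-01 -1.53109755e-01]
 [ 0.00000000e+00  0.00000000e+00  0.00000000e+00  1.00000000e+00]] 357.6480896685076 [-0.07864282  0.          0.          0.          0.        ]
```

View pics/w1.png

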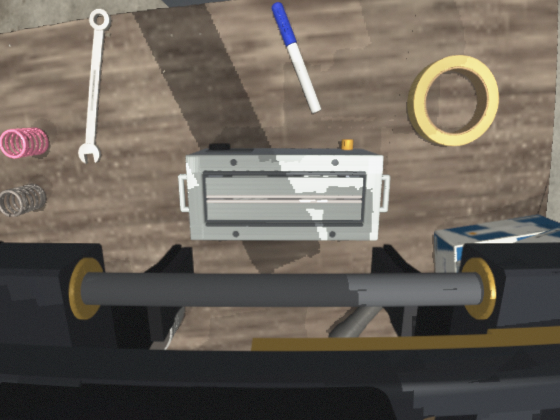

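The wrist view shows the washer opening between columns 204 and 364 and rows 171 and 226, with the slit at row ~200. The steel spring is at (20,200) on the left edge.

```bash
cat >> h.py <<'E'
def wcam(st,c):
    T=np.eye(4);T[:3,:3]=R.from_rotvec(st["eef_rot"]).as_matrix();T[:3,3]=st["position"]
    I=np.linalg.inv(T@c["T_tool_cam"]);c=dict(c);c["rvec"]=R.from_matrix(I[:3,:3]).as_rotvec();c["tvec"]=I[:3,3];return c
E
python3 - <<'E'
from h import *
import pickle
st,c=pickle.load(open("w1.pkl","rb"));c=wcam(st,c)
P=cloud(c)[140:245,170:400].reshape(-1,3);f=c["frame"]
q=P[(P[:,2]>.094)&(P[:,2]<.106)];print(len(q),np.median(q[:,2]),cv2.minAreaRect(np.float32(q[:,:2]*1000)))
o=plane(c,[(203,171),(364,171),(366,227),(204,227)],.1);print(o.mean(0));print(o)
s=plane(c,[(206,200),(362,200.5)],.1);print("slit",s)
print("handles",plane(c,[(182,192),(386,193)],.08))
# leaf slit sub-pixel: darkest/pink row profile
for u in(220,250,280,340):print(u,f[192:210,u].sum(1))
w=c["frame"]
E
```

```text
15557 0.09898032561609404 ((507.7571105957031, 152.16531372070312), (196.4561767578125, 89.45954895019531), 84.99911499023438)
[0.50813956 0.15240025 0.1       ]
[[0.47263188 0.07450281 0.1       ]
 [0.48585483 0.23348294 0.1       ]
 [0.54395864 0.23398577 0.1       ]
 [0.53011288 0.06762948 0.1       ]]
slit [[0.5020615  0.07356563 0.1       ]
 [0.51564233 0.23059998 0.1       ]]
handles [[0.49522542 0.04435489 0.08      ]
 [0.51431225 0.26076747 0.08      ]]
220 [516 517 526 573 633 587 427 453 593 649 591 510 521 525 521 518 511 513]
250 [509 509 524 574 636 598 493 464 586 648 593 505 502 511 513 507 500 504]
280 [494 496 516 567 635 576 380 397 581 642 593 501 489 496 503 499 496 500]
340 [484 488 501 548 626 596 437 384 566 633 594 502 484 482 489 486 486 488]
```

Emit:
{"op": "apply_moves", "data": {
  "moves": [
    [-0.002, -0.03, 0.012, 0, 0, 0, -1],
    [-0.005, -0.07, 0.03, 0, 0, 0, -1],
    [-0.008, -0.108, 0.046, 0, 0, 0, -1],
    [-0.011, -0.146, 0.062, 0, 0, 0, -1],
    [-0.014, -0.184, 0.078, 0, 0, 0, -1],
    [-0.016, -0.222, 0.094, 0, 0, 0, -1],
    [-0.019, -0.26, 0.11, 0, 0, 0, -1],
    [-0.022, -0.298, 0.126, 0, 0, 0, -1],
    [-0.024, -0.3332, 0.14, 0, 0, 0, -1],
    [-0.024, -0.3332, 0.14, 0, 0, 0, -1]
  ]
}}

```text
t: 2.65
position: [0.4915, -0.1916, 0.157]
eef_rot: [-0.151, -3.134, 0.007]
wrist_force: [-1.7, 0.5, -0.4]
width: 0.087
grip_force: 0.0
```

```bash
python3 - <<'E'
from h import *
from station import observe,capture
import pickle
st=observe();c=capture("wrist");pickle.dump((st,c),open("w2.pkl","wb"));cv2.imwrite("pics/w2.png",c["frame"])
print(st["position"],st["t"],st["qd"].round(2))
E
```

```text
[ 0.49154162 -0.19161961  0.15696902] 2.65 [-0.05 -0.04 -0.08 -0.01 -0.02  0.06 -0.12]
```

View pics/w2.png

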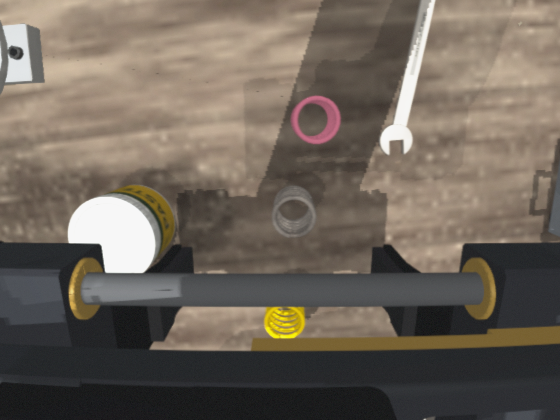

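The steel spring lies between the fingers, with its top ring centred at about (294,213). Pink is at (317,119), yellow at (285,320) and the tin at (115,230).

```bash
python3 - <<'E'
from h import *
from station import observe
import pickle
st,c=pickle.load(open("w2.pkl","rb"));c=wcam(st,c)
t=plane(c,[(294,213)],.048)[0];print("top centre",t)
P=cloud(c)[180:240,265:325].reshape(-1,3);q=P[(P[:,2]>.043)&(P[:,2]<.056)];print(len(q),cv2.minEnclosingCircle(np.float32(q[:,:2]*1000)))
s=observe();print(s["position"],s["t"],s["qd"].round(2))
p=[.495,-.184,.16]
mv(p,tgt_rot(YAW),[.495,-.184,.036])
E
```

```text
top centre [ 0.49180381 -0.18328428  0.048     ]
573 ((495.29937744140625, -184.4863739013672), 17.27532196044922)
[ 0.49288561 -0.18781484  0.15785102] 2.7 [-0.04 -0.03 -0.07 -0.01 -0.03  0.02 -0.03]
shift [0.    0.    0.124] turn/1.5 [0. 0. 0.]
```

Emit:
{"op": "apply_moves", "data": {
  "moves": [
    [0, -0.0005, 0.02, 0, 0, 0, -1],
    [0, -0.0005, 0.05, 0, 0, 0, -1],
    [0, -0.0005, 0.08, 0, 0, 0, -1],
    [0, -0.0005, 0.1, 0, 0, 0, -1],
    [0, -0.0005, 0.115, 0, 0, 0, -1],
    [0, -0.0005, 0.121, 0, 0, 0, -1],
    [0, -0.0005, 0.123, 0, 0, 0, -1],
    [0, -0.0005, 0.123, 0, 0, 0, -1],
    [0, -0.0005, 0.123, 0, 0, 0, -1],
    [0, -0.0005, 0.123, 0, 0, 0, -1]
  ]
}}

```text
t: 3.53
position: [0.4959, -0.1851, 0.0375]
eef_rot: [0.137, 3.136, -0.0]
wrist_force: [-0.1, 0.6, 0.8]
width: 0.0867
grip_force: 0.0
```

Emit:
{"op": "apply_moves", "data": {
  "moves": [
    [0, 0, 0, 0, 0, 0, -0.3],
    [0, 0, 0, 0, 0, 0, 0],
    [0, 0, 0, 0, 0, 0, 0.1],
    [0, 0, 0, 0, 0, 0, 0.2],
    [0, 0, 0, 0, 0, 0, 0.3],
    [0, 0, 0, 0, 0, 0, 0.5],
    [0, 0, 0, 0, 0, 0, 1],
    [0, 0, 0, 0, 0, 0, 1],
    [0, 0, 0, 0, 0, 0, 1],
    [0, 0, 0, 0, 0, 0, 1]
  ]
}}

```text
t: 4.37
position: [0.4948, -0.1851, 0.0362]
eef_rot: [0.138, 3.138, -0.0]
wrist_force: [-1.9, 0.6, -0.3]
width: 0.0338
grip_force: 30.0
```

```bash
python3 - <<'E'
from h import *
from station import observe
s=observe();print(s["position"],s["width"],s["grip_force"],s["wrist_force"],R.from_rotvec(s["eef_rot"]).as_matrix().round(4))
E
```

```text
[ 0.4948265  -0.18508711  0.03619372] 0.03378829382632402 29.957791484848713 [-1.92249323  0.55711208 -0.26356863] [[-9.961e-01  8.770e-02  1.000e-04]
 [ 8.770e-02  9.961e-01 -1.000e-04]
 [-1.000e-04 -1.000e-04 -1.000e+00]]
```

Emit:
{"op": "apply_moves", "data": {
  "moves": [
    [0, 0, -0.005, 0, 0, 0, 1],
    [0, 0, -0.02, 0, 0, 0, 1],
    [0, 0, -0.045, 0, 0, 0, 1],
    [0, 0, -0.075, 0, 0, 0, 1],
    [0, 0, -0.105, 0, 0, 0, 1],
    [0, 0, -0.135, 0, 0, 0, 1],
    [0, 0, -0.155, 0, 0, 0, 1],
    [0, 0, -0.163, 0, 0, 0, 1],
    [0, 0, -0.163, 0, 0, 0, 1],
    [0, 0, -0.163, 0, 0, 0, 1]
  ]
}}

```text
t: 5.2
position: [0.4944, -0.1849, 0.1985]
eef_rot: [-0.138, -3.138, -0.0]
wrist_force: [-0.3, -0.4, -1.2]
width: 0.0339
grip_force: 30.0
```

```bash
python3 - <<'E'
from h import *
from station import observe,capture
import pickle
st=observe();c=capture("wrist");s=capture("side");pickle.dump((st,c,s),open("w3.pkl","wb"))
print(st["position"],st["t"],st["wrist_force"])
a=s["frame"];M=np.zeros((420,760,3),np.uint8);M[:,:560]=c["frame"]
uv,_=cv2.projectPoints(np.float64([st["position"]]),np.float64(s["rvec"]),np.float64(s["tvec"]),K(s),np.float64(s["D"]));u,v=uv.ravel().astype(int);print(u,v)
M[:300,560:]=cv2.resize(a[v-60:v+60,u-40:u+40],(200,300));cv2.imwrite("pics/w3.png",M)
W=np.array([.5077,.1522]);ya=np.array([.0872,.9962]);p=W-.020*ya;print(p)
mv([.495,-.1845,.200],tgt_rot(YAW),[*p,.19])
E
```

```text
[ 0.49440814 -0.18494492  0.19848614] 5.2 [-0.3288782  -0.37457447 -1.21207044]
270 216
[0.505956 0.132276]
shift [0.0169 0.3165 0.01  ] turn/1.5 [0. 0. 0.]
```

View pics/w3.png

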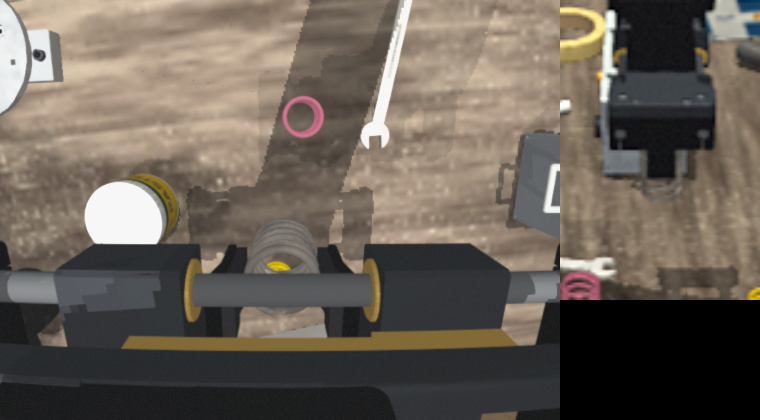

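The spring is held upright between the pads in both the wrist view (282,265) and the side crop (657,185). I'll check how it is offset in the grip from the saved depth.

```bash
python3 - <<'E'
from h import *
import pickle
st,c,s=pickle.load(open("w3.pkl","rb"))
def tool(P): return R.from_rotvec(st["eef_rot"]).inv().apply(P-st["position"])
q=tool(cloud(wcam(st,c))[215:275,245:320].reshape(-1,3));q=q[(q[:,2]>-.02)&(q[:,2]<.045)&(abs(q[:,0])<.03)&(abs(q[:,1])<.0172)]
for z0 in np.arange(-.01,.045,.01):
    k=q[(q[:,2]>=z0)&(q[:,2]<z0+.01)]
    if len(k)>5: print("wrist z",round(z0,3),len(k),"x max",np.percentile(k[:,0],[2,98]).round(4),"y",np.percentile(k[:,1],[2,98]).round(4))
q=tool(cloud(s)[160:270,240:300].reshape(-1,3));q=q[(q[:,2]>.01)&(q[:,2]<.045)&(abs(q[:,0])<.03)&(abs(q[:,1])<.03)]
print("side",len(q),np.percentile(q,[1,99],axis=0).round(4))
E
```

```text
wrist z -0.01 811 x max [0.004  0.0162] y [-0.0155  0.0163]
wrist z 0.0 460 x max [0.0028 0.0162] y [-0.0153  0.0165]
wrist z 0.01 402 x max [-0.0082  0.0162] y [-0.0154  0.0156]
wrist z 0.02 404 x max [-0.0131  0.0162] y [-0.015   0.0152]
wrist z 0.03 427 x max [-0.0149  0.0162] y [-0.0146  0.0147]
side 98 [[-0.0179 -0.0179  0.0113]
 [ 0.0165  0.0073  0.0358]]
```

Emit:
{"op": "apply_moves", "data": {
  "moves": [
    [0.001, 0.015, 0, 0, 0, 0, 1],
    [0.003, 0.045, 0, 0, 0, 0, 1],
    [0.005, 0.08, 0, 0, 0, 0, 1],
    [0.007, 0.12, 0, 0, 0, 0, 1],
    [0.009, 0.16, 0, 0, 0, 0, 1],
    [0.011, 0.2, 0, 0, 0, 0, 1],
    [0.013, 0.24, 0.003, 0, 0, 0, 1],
    [0.015, 0.275, 0.006, 0, 0, 0, 1],
    [0.0165, 0.305, 0.009, 0, 0, 0, 1],
    [0.0169, 0.3165, 0.01, 0, 0, 0, 1]
  ]
}}

```text
t: 6.13
position: [0.5038, 0.137, 0.1866]
eef_rot: [-0.127, -3.135, 0.001]
wrist_force: [-0.2, -0.0, -0.9]
width: 0.0337
grip_force: 30.0
```

Emit:
{"op": "apply_moves", "data": {
  "moves": [
    [0.0007, 0, 0.005, 0, 0, 0, 1],
    [0.0007, 0, 0.015, 0, 0, 0, 1],
    [0.0007, 0, 0.025, 0, 0, 0, 1],
    [0.0007, 0, 0.034, 0, 0, 0, 1],
    [0.0007, 0, 0.041, 0, 0, 0, 1],
    [0.0007, 0, 0.046, 0, 0, 0, 1],
    [0.0007, 0, 0.049, 0, 0, 0, 1],
    [0.0007, 0, 0.049, 0, 0, 0, 1],
    [0.0007, 0, 0.049, 0, 0, 0, 1],
    [0.0007, 0, 0.049, 0, 0, 0, 1]
  ]
}}

```text
t: 6.97
position: [0.5055, 0.1317, 0.1406]
eef_rot: [0.138, 3.137, 0.0]
wrist_force: [1.0, 0.1, -0.8]
width: 0.0333
grip_force: 30.0
```

Emit:
{"op": "apply_moves", "data": {
  "moves": [
    [0, 0, 0.002, 0, 0, 0, 1],
    [0, 0, 0.004, 0, 0, 0, 1],
    [0, 0, 0.006, 0, 0, 0, 1],
    [0, 0, 0.008, 0, 0, 0, 1],
    [0, 0, 0.01, 0, 0, 0, 1],
    [0, 0, 0.012, 0, 0, 0, 1],
    [0, 0, 0.014, 0, 0, 0, 1],
    [0, 0, 0.016, 0, 0, 0, 1],
    [0, 0, 0.018, 0, 0, 0, 1],
    [0, 0, 0.02, 0, 0, 0, 1]
  ]
}}

```text
t: 7.8
position: [0.5061, 0.1323, 0.1215]
eef_rot: [0.138, 3.136, 0.002]
wrist_force: [0.0, -0.0, 4.3]
width: 0.0335
grip_force: 30.0
```

Emit:
{"op": "apply_moves", "data": {
  "moves": [
    [0, 0, 0.002, 0, 0, 0, 1],
    [0, 0, 0.004, 0, 0, 0, 1],
    [0, 0, 0.007, 0, 0, 0, 1],
    [0, 0, 0.01, 0, 0, 0, 1],
    [0, 0, 0.013, 0, 0, 0, 1],
    [0, 0, 0.016, 0, 0, 0, 1],
    [0, 0, 0.019, 0, 0, 0, 1],
    [0, 0, 0.022, 0, 0, 0, 1],
    [0, 0, 0.024, 0, 0, 0, 1],
    [0, 0, 0.024, 0, 0, 0, 1]
  ]
}}

```text
t: 8.63
position: [0.5043, 0.1315, 0.095]
eef_rot: [-0.138, -3.137, 0.002]
wrist_force: [0.1, -0.3, -2.4]
width: 0.0337
grip_force: 29.9
```

```bash
python3 - <<'E'
from h import *
from station import observe
s=observe();print(s["position"],s["wrist_force"],s["moment"],R.from_rotvec(s["eef_rot"]).as_matrix().round(4))
E
```

```text
[0.50430668 0.13146131 0.0949715 ] [ 0.09497902 -0.31622723 -2.43387782] [ 0.13871957 -0.07387981 -0.00626316] [[-0.9961  0.0878 -0.0014]
 [ 0.0878  0.9961 -0.001 ]
 [ 0.0013 -0.0011 -1.    ]]
```

Emit:
{"op": "apply_moves", "data": {
  "moves": [
    [0, 0, 0.002, 0, 0, 0, 1],
    [0, 0, 0.004, 0, 0, 0, 1],
    [0, 0, 0.006, 0, 0, 0, 1],
    [0, 0, 0.008, 0, 0, 0, 1],
    [0, 0, 0.009, 0, 0, 0, 1],
    [0, 0, 0.01, 0, 0, 0, 1],
    [0, 0, 0.011, 0, 0, 0, 1],
    [0, 0, 0.012, 0, 0, 0, 1],
    [0, 0, 0.013, 0, 0, 0, 1],
    [0, 0, 0.013, 0, 0, 0, 1]
  ]
}}

```text
t: 9.47
position: [0.5051, 0.1316, 0.0834]
eef_rot: [0.138, 3.138, -0.0]
wrist_force: [-1.4, 0.4, 4.9]
width: 0.0336
grip_force: 30.0
```

Emit:
{"op": "apply_moves", "data": {
  "moves": [
    [0, 0, 0.001, 0, 0, 0, 1],
    [0, 0.0005, 0.001, 0, 0, 0, 1],
    [0, 0.001, 0.001, 0, 0, 0, 1],
    [0, 0.0015, 0.001, 0, 0, 0, 1],
    [0, 0.002, 0.001, 0, 0, 0, 1],
    [0, 0.0025, 0.001, 0, 0, 0, 1],
    [0, 0.003, 0.001, 0, 0, 0, 1],
    [0, 0.0035, 0.001, 0, 0, 0, 1],
    [0, 0.004, 0.001, 0, 0, 0, 1],
    [0, 0.004, 0.001, 0, 0, 0, 1]
  ]
}}

```text
t: 10.3
position: [0.5055, 0.1327, 0.0823]
eef_rot: [-0.14, -3.138, 0.006]
wrist_force: [-2.6, -5.4, 6.4]
width: 0.0336
grip_force: 29.9
```

Emit:
{"op": "apply_moves", "data": {
  "moves": [
    [0, 0.0005, 0, 0, 0, 0, 1],
    [0, 0.001, 0, 0, 0, 0, 1],
    [0, 0.0015, 0, 0, 0, 0, 1],
    [0, 0.002, 0, 0, 0, 0, 1],
    [0, 0.0025, 0, 0, 0, 0, 1],
    [0, 0.003, 0, 0, 0, 0, 1],
    [0, 0.0035, 0, 0, 0, 0, 1],
    [0, 0.004, 0, 0, 0, 0, 1],
    [0, 0.004, 0, 0, 0, 0, 1],
    [0, 0.004, 0, 0, 0, 0, 1]
  ]
}}

```text
t: 11.13
position: [0.5061, 0.1363, 0.0823]
eef_rot: [0.141, 3.138, -0.007]
wrist_force: [0.0, -6.7, 6.3]
width: 0.0333
grip_force: 29.9
```

Emit:
{"op": "apply_moves", "data": {
  "moves": [
    [0, 0.0005, 0, 0, 0, 0, 1],
    [0, 0.001, 0, 0, 0, 0, 1],
    [0, 0.0015, 0, 0, 0, 0, 1],
    [0, 0.002, 0, 0, 0, 0, 1],
    [0, 0.0025, 0, 0, 0, 0, 1],
    [0, 0.003, 0, 0, 0, 0, 1],
    [0, 0.0035, 0, 0, 0, 0, 1],
    [0, 0.004, 0, 0, 0, 0, 1],
    [0, 0.004, 0, 0, 0, 0, 1],
    [0, 0.004, 0, 0, 0, 0, 1]
  ]
}}

```text
t: 11.97
position: [0.5066, 0.1403, 0.0824]
eef_rot: [0.141, 3.138, -0.007]
wrist_force: [-0.6, -5.5, 6.5]
width: 0.0335
grip_force: 29.9
```

Emit:
{"op": "apply_moves", "data": {
  "moves": [
    [0, 0.0005, 0, 0, 0, 0, 1],
    [0, 0.001, 0, 0, 0, 0, 1],
    [0, 0.0015, 0, 0, 0, 0, 1],
    [0, 0.002, 0, 0, 0, 0, 1],
    [0, 0.0025, 0, 0, 0, 0, 1],
    [0, 0.003, 0, 0, 0, 0, 1],
    [0, 0.0035, 0, 0, 0, 0, 1],
    [0, 0.004, 0, 0, 0, 0, 1],
    [0, 0.004, 0, 0, 0, 0, 1],
    [0, 0.004, 0, 0, 0, 0, 1]
  ]
}}

```text
t: 12.8
position: [0.507, 0.1443, 0.0823]
eef_rot: [0.14, 3.138, -0.007]
wrist_force: [-0.7, -6.2, 6.8]
width: 0.0338
grip_force: 29.9
```

Emit:
{"op": "apply_moves", "data": {
  "moves": [
    [0, 0.0005, 0, 0, 0, 0, 1],
    [0, 0.001, 0, 0, 0, 0, 1],
    [0, 0.0015, 0, 0, 0, 0, 1],
    [0, 0.002, 0, 0, 0, 0, 1],
    [0, 0.0025, 0, 0, 0, 0, 1],
    [0, 0.003, 0, 0, 0, 0, 1],
    [0, 0.0035, 0, 0, 0, 0, 1],
    [0, 0.004, 0, 0, 0, 0, 1],
    [0, 0.004, 0, 0, 0, 0, 1],
    [0, 0.004, 0, 0, 0, 0, 1]
  ]
}}

```text
t: 13.63
position: [0.5067, 0.1511, 0.0818]
eef_rot: [-0.138, -3.139, 0.001]
wrist_force: [0.6, -1.2, -1.1]
width: 0.0337
grip_force: 30.0
```

Emit:
{"op": "apply_moves", "data": {
  "moves": [
    [0, 0, 0.001, 0, 0, 0, 1],
    [0, 0, 0.002, 0, 0, 0, 1],
    [0, 0, 0.004, 0, 0, 0, 1],
    [0, 0, 0.006, 0, 0, 0, 1],
    [0, 0, 0.008, 0, 0, 0, 1],
    [0, 0, 0.01, 0, 0, 0, 1],
    [0, 0, 0.012, 0, 0, 0, 1],
    [0, 0, 0.014, 0, 0, 0, 1],
    [0, 0, 0.016, 0, 0, 0, 1],
    [0, 0, 0.016, 0, 0, 0, 1]
  ]
}}

```text
t: 14.47
position: [0.5065, 0.1515, 0.0656]
eef_rot: [-0.138, -3.138, 0.001]
wrist_force: [0.1, 0.6, -1.0]
width: 0.0335
grip_force: 33.0
```

Emit:
{"op": "apply_moves", "data": {
  "moves": [
    [0, 0, 0.0005, 0, 0, 0, 1],
    [0, 0, 0.001, 0, 0, 0, 1],
    [0, 0, 0.0015, 0, 0, 0, 1],
    [0, 0, 0.002, 0, 0, 0, 1],
    [0, 0, 0.0025, 0, 0, 0, 1],
    [0, 0, 0.003, 0, 0, 0, 1],
    [0, 0, 0.0035, 0, 0, 0, 1],
    [0, 0, 0.004, 0, 0, 0, 1],
    [0, 0, 0.0045, 0, 0, 0, 1],
    [0, 0, 0.0045, 0, 0, 0, 1]
  ]
}}

```text
t: 15.3
position: [0.5069, 0.1516, 0.0617]
eef_rot: [0.138, 3.138, -0.0]
wrist_force: [-0.7, 0.1, 2.5]
width: 0.0336
grip_force: 32.3
```

Emit:
{"op": "apply_moves", "data": {
  "moves": [
    [0, 0, 0, 0, 0, 0, 0.2],
    [0, 0, 0, 0, 0, 0, 0.15],
    [0, 0, 0, 0, 0, 0, 0.1],
    [0, 0, 0, 0, 0, 0, 0.05],
    [0, 0, 0, 0, 0, 0, 0],
    [0, 0, 0, 0, 0, 0, -0.05],
    [0, 0, 0, 0, 0, 0, -0.1],
    [0, 0, 0, 0, 0, 0, -0.15],
    [0, 0, 0, 0, 0, 0, -0.15],
    [0, 0, 0, 0, 0, 0, -0.15]
  ]
}}

```text
t: 16.13
position: [0.5067, 0.1515, 0.0616]
eef_rot: [-0.138, -3.139, 0.0]
wrist_force: [-0.8, 0.3, -0.9]
width: 0.0497
grip_force: 2.8
```

```bash
python3 - <<'E'
from h import *
from station import observe,capture
s=observe();c=capture("wrist");print(s["position"],s["wrist_force"],s["width"],s["grip_force"],s["t"])
cv2.imwrite("pics/w4.png",c["frame"])
E
```

```text
[0.50671597 0.1515438  0.06155634] [-0.8427442   0.31732459 -0.85104087] 0.04966974608248361 2.788383139850339 16.1333
```

View pics/w4.png

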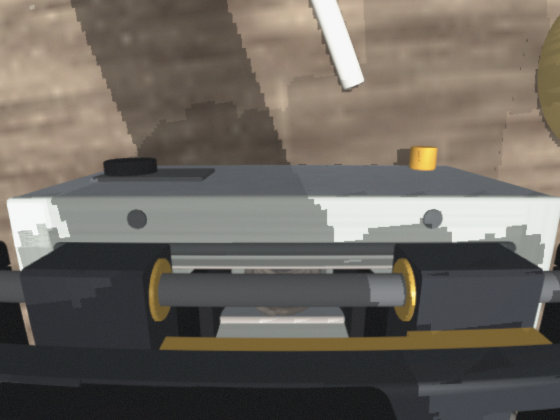

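The wrist view shows the fingers in the opening, with the leaves resting against them. The spring's top ring is faintly visible below, at about (285,285). The contact force is gone, so I'll draw out straight up.

Emit:
{"op": "apply_moves", "data": {
  "moves": [
    [0, 0, -0.002, 0, 0, 0, -0.15],
    [0, 0, -0.005, 0, 0, 0, -0.15],
    [0, 0, -0.009, 0, 0, 0, -0.15],
    [0, 0, -0.013, 0, 0, 0, -0.15],
    [0, 0, -0.017, 0, 0, 0, -0.15],
    [0, 0, -0.021, 0, 0, 0, -0.15],
    [0, 0, -0.025, 0, 0, 0, -0.15],
    [0, 0, -0.029, 0, 0, 0, -0.15],
    [0, 0, -0.033, 0, 0, 0, -0.15],
    [0, 0, -0.033, 0, 0, 0, -0.15]
  ]
}}

```text
t: 17.02
position: [0.5082, 0.1519, 0.0967]
eef_rot: [0.138, 3.136, 0.002]
wrist_force: [-0.9, -0.8, 4.8]
width: 0.0503
grip_force: 2.6
```

Emit:
{"op": "apply_moves", "data": {
  "moves": [
    [0, 0, -0.004, 0, 0, 0, -0.15],
    [0, 0, -0.01, 0, 0, 0, -0.15],
    [0, 0, -0.016, 0, 0, 0, -0.15],
    [0, 0, -0.024, 0, 0, 0, -0.15],
    [0, 0, -0.035, 0, 0, 0, -0.15],
    [0, 0, -0.055, 0, 0, 0, -0.15],
    [0, 0, -0.08, 0, 0, 0, -0.15],
    [0, 0, -0.11, 0, 0, 0, -0.15],
    [0, 0, -0.14, 0, 0, 0, -0.15],
    [0, 0, -0.15, 0, 0, 0, -0.15]
  ]
}}

```text
t: 17.85
position: [0.5088, 0.1521, 0.2502]
eef_rot: [0.138, 3.132, 0.005]
wrist_force: [0.9, -0.3, 0.9]
width: 0.05
grip_force: 0.0
```

```bash
python3 - <<'E'
from h import *
from station import observe,capture
s=observe();c=capture("wrist");t=capture("side");print(s["position"],s["wrist_force"],s["t"])
M=np.zeros((420,800,3),np.uint8);M[:,:560]=c["frame"];M[:300,560:]=cv2.resize(t["frame"][140:240,220:300],(240,300));cv2.imwrite("pics/w5.png",M)
c=wcam(s,c);P=cloud(c);W=np.array([.5077,.1522]);
q=(P[...,:2]-W)@np.array([[.9962,.0872],[-.0872,.9962]])
for a in(-18,-12,-6,6,12,18):
    m=(abs(q[...,0]-a/1000)<.002)&(abs(q[...,1])<.07)&(P[...,2]>.02)&(P[...,2]<.12);print(a,m.sum(),np.percentile(P[...,2][m],[2,50,98]).round(4) if m.any() else"")
E
```

```text
[0.50881795 0.15208149 0.25018072] [ 0.85985156 -0.32094744  0.85496976] 17.85
-18 928 [0.048  0.0986 0.1002]
-12 852 [0.0245 0.0988 0.1002]
-6 773 [0.0975 0.0989 0.1004]
6 666 [0.0971 0.0989 0.1004]
12 812 [0.0478 0.0987 0.1002]
18 661 [0.0973 0.0989 0.1004]
```

View pics/w5.png

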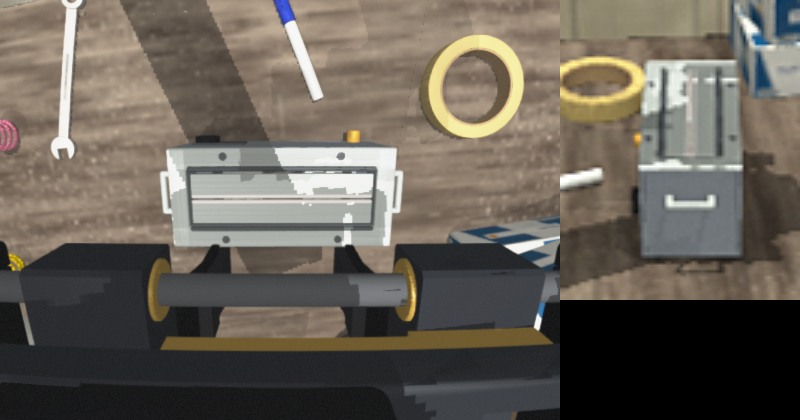

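The picture shows both leaves shut flat at rim height, with the slit at (285,199). The gripper is empty and clear, and the nearby things haven't moved. I'll let the arm settle, then hand in.

Emit:
{"op": "apply_moves", "data": {
  "moves": [
    [0, 0, 0, 0, 0, 0, -0.15],
    [0, 0, 0, 0, 0, 0, -0.15],
    [0, 0, 0, 0, 0, 0, -0.15],
    [0, 0, 0, 0, 0, 0, -0.15],
    [0, 0, 0, 0, 0, 0, -0.15],
    [0, 0, 0, 0, 0, 0, -0.15],
    [0, 0, 0, 0, 0, 0, -0.15],
    [0, 0, 0, 0, 0, 0, -0.15],
    [0, 0, 0, 0, 0, 0, -0.15],
    [0, 0, 0, 0, 0, 0, -0.15]
  ]
}}

```text
t: 18.78
position: [0.5068, 0.1516, 0.2446]
eef_rot: [0.138, 3.138, -0.0]
wrist_force: [0.5, -0.2, 0.5]
width: 0.05
grip_force: 0.0
```

```bash
python3 -c "
from station import finish_job
print(finish_job())"
```

```text
the job is handed in; nothing more can be done
None
```

The job is handed in at about 19 s: by the force readings the steel valve spring stands on the pocket floor, the last picture shows both leaves shut over it, and the gripper is clear.

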